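Fit a keyed knob on a chucked rotary switch and hold it pressed

TASK

Turn the knurled sleeve of the little bench chuck clockwise to its stop so that its three jaws grip the rotary switch standing in it. Then pick up the orange bar knob, turn it so that the flat in its bore matches the flat of the switch's D-shaft, seat it all the way on the shaft and press it down, without ramming it, so that the springy shaft sinks in almost to its stop. Finish while still gripping the knob and holding it pressed in; leave the other parts on the bench alone.

Things in the scene. Friction and masses are not known exactly. Their poses are not given: they have to be found in the camera images.
- chuck: Fixture chuck fixed upright on the bench: blue round foot 96 mm across and 14 mm high, 48 mm neck above it, then the sleeve. Origin on the axis at bench level, z up. The switch stands on its inner floor, 46 mm above the bench.
- sleeve (a joint): Turn of the sleeve about the vertical axis, rad: 0 jaws fully open, growing clockwise seen from above; hard stop at 1.30. The jaws touch a centred switch at about 1.14 and grip it tightly at the stop. Starts between 0 and 0.3. Stiff (0.25 N m of friction), stays where left.
- sleeve_grip (a point): Point on the sleeve's axis, 45 mm above the bench. The sleeve is a bright steel ring, 62 mm outside, 53 mm inside, from 22 to 55 mm above the bench, clear for fingers on all sides from 14 mm up; it can be gripped across its diameter at any yaw, with the switch shaft standing up (to 78 mm above the bench) between the fingers.
- jaw0: One of three brass jaws inside the sleeve, 120 degrees apart, sliding towards the axis as the sleeve turns (3.5 mm per rad, 4 mm clear of a centred switch at 0); tops 58 mm above the bench. Origin: on the chuck axis at bench level when open.
- jaw1: Second jaw, as jaw0.
- jaw2: Third jaw, as jaw0.
- switch: Loose rotary switch standing in the chuck, up to 1.5 mm off centre until gripped (the jaws centre it): black round can 22 mm across, 14 mm high, with the aluminium D-shaft on top. Origin: centre of its underside (46 mm above the bench). z up along the shaft; +x points to the side where the shaft has its flat, also marked by a red dash on the can's top.
- shaft_top (a point): Centre of the D-shaft's top end, 78 mm above the bench when not pressed. The shaft is 14 mm across, stands 18 mm out of the can, with a flat along its whole length 4 mm from the axis on the switch's +x side; its last 2 mm are about 1 mm slimmer all round.
- shaft (a joint): How far the shaft is pushed down into the can, m: 0 (out) to 0.005 (hard stop). Springy: 3 N to start, 10.5 N at the stop.
- knob: Orange bar knob standing loose on the bench: block 46 mm long (x), 26 wide (y), 32 high; grip it across y. Origin: centre of its underside, on the bore axis; z up. D-bore in the underside 16 mm across, 12 deep, flat 5 mm from the axis on the +x side; the white line on top runs from the middle to +x. 1 mm clearance on the shaft, about 10 degrees. Seated, its underside is 12 mm below the shaft top.
- round_knob: Bystander: loose grey round knob, 42 mm across, 28 mm high. Origin: centre of its underside.
- housing: Bystander: loose white terminal housing, 60 x 24 x 30 mm. Origin: centre of its underside.
- tape_roll: Bystander: loose yellow roll of tape lying flat, 72 mm across, 20 mm high. Origin: centre of its underside.
There are look-alikes about, which are no part of the job. There is more than one size of the chuck; the one meant has the size given above.

How it is judged:
By the outcome, as a careful person would: the job done as asked, in the order asked, and still so for the second after the job is handed in, while the arm keeps its last pose, push and grip.
It also fails if it takes over 61 s, if anything falls off the work surface, if the arm or the gripper's body presses on something with over 40 N, if the wrist force passes 120 N, or if a joint passes its speed limit or range.

ROBOT

A 6-joint arm with a two-finger parallel gripper is mounted at the origin on the work surface. World frame = base frame: x ahead of the robot, y to its left, z up, the work surface at z = 0. Lengths are in m, angles in rad, forces in N, time in s.
With the tool pointing down it reaches from about 0.35 to 0.775 m from the base axis. Payload 7.3 kg.
Tool frame: the origin (TCP) lies between the finger pads; the fingertips stand 14 mm ahead of it and the grasp point (between the pads) lies 5 mm behind it; z points along the fingers, y is the direction in which the jaws open and shut (so a half turn about z gives the same grasp; the last joint's range is limited). The gripper opens to 92 mm and grips with 3 to 60 N. Pads are 19 mm wide; open, the fingers measure 130 mm over their backs; the gripper's body (75 mm by 190 mm) begins 47 mm behind the grasp point.
Start: joints at [-1.413, 0.342, 1.524, -0, 1.275, -0.146], TCP at [0.157, -0.501, 0.241] pointing down, gripper open.
Joint ranges: [-2.53, 2.53], [-0.77, 2.02], [0.04, 2.7], [-1, 4.14], [0.28, 2.66], [-3.11, 3.11]. Speed limits (rad/s): [2.57, 2.57, 3.14, 3.14, 3.14, 3.14].

INTERFACE

Orientations are given as [roll, pitch, yaw] about the fixed x, y, z axes, in that order (R = Rz(yaw) Ry(pitch) Rx(roll)).
In Python, from cell import robot gives the robot as it stands.
- The arm moves only by the shell command python3 -m creep 'ROWS' [FORCE]. ROWS is JSON, a list that holds one entry, the list of rows, each a list of 7 numbers: the shift along the tool's x, y, z in cm, then the turn, a rotation vector about the tool's x, y, z in degrees, then the gripper command: -1 is shut, 1 is fully open, values between are in proportion. In form: [[[tx, ty, tz, wx, wy, wz, gripper], ...]]. A call has 1 to 8 rows; each row is the pose to reach, as a shift and turn from the pose measured when the call began, along the tool's axes at that moment; what a row does not reach only later rows make up. A row lasts 1/10 s, in which the tool goes at most 50 mm and 8.59 degrees, less where a joint would pass 70% of its speed; a pose out of reach is approached as far as the arm can. A call with a gripper value outside its range is refused whole. The fingers move at their own pace and stop on an object; FORCE is the grip in N (left out, the last holds). Time passes only in rows, so rows that repeat a pose let the fingers close. It gives the time, the measured TCP pose, the force and the opening at its end, in the units of the state.
- robot.observe(): the state, without advancing time (a new reading comes with each control period).
- robot.read_camera(name): name is "scene" or "top" or "wrist"; returns the picture (384x512x3 uint8, red, green, blue); there is no depth.
- robot.camera_params(name): a dict with "camera_matrix" (3x3 intrinsics, pixels), "R" (3x3) and "t" (3): a world point X has camera coordinates R X + t. Camera axes: x right, y down, z forward; pixel columns grow to the right and rows downward; lengths in m; the calibration is good to about 2 mm. A picture is of the moment at which its call begins: read the wrist's pose just before it. camera_params takes no time and is no camera call; for the wrist camera it gives the pose at the moment of the call.
- robot.hand_in(): hands the job in, once; it reports no verdict.
Trained networks look in the newest picture that a camera, given by its name, has taken for a name from the list of things; names that differ only in an ending like _2 or _b are one class to them, and where a whole thing is asked for, a point or a joint stands for the part that bears it (a point fixed in the world has none). Each returns a list of dicts, best first, with "score" (0 to 1); they miss things now and then, are a little off and sometimes report something else, mostly with a low value. They report only what shows in the picture. A call takes as long as a camera call. They do not tell look-alikes from the thing itself.
- robot.look_for(camera, label): "centre" ([x, y, z] in m, in the coordinates of the camera as it stood for that picture, good to about 4 mm: the middle of the surface that is visible of it).
- robot.masks_of(camera, label): "mask" (384x512 bool, what is visible of it).
The state is a dict: "time": time; "qpos": joint angles; "qvel": joint speeds; "joint_efforts": joint torques, N m; "tool_pos": TCP position; "tool_rot": TCP orientation; "contact_force": force on the tool from outside, world axes, zero at the start; "torque": the same for the moment, N m; "opening": finger opening in m.
Only numpy, scipy, OpenCV 4.12 (cv2) and the standard library are available. Lean on these libraries where they do the work, as an engineer would, in place of code of your own. Each camera call takes 0.05 s, during which the arm holds its last target.

## Working session

There is one attempt and no reset: what is moved stays moved. The work goes in short steps, Python scripts to look and compute and a shell command to move; the robot and the scene stay as the last step left them, time stands still between calls to the robot, and variables do not carry over. Pictures are saved under pics/ and viewed, and the job is handed in when it is done.

```bash
ls; mkdir -p pics
python3 - <<'E'
from cell import robot
import cv2,json
s=robot.observe();print(s)
for c in("scene","top","wrist"):
    im=robot.read_camera(c);cv2.imwrite(f"pics/{c}0.png",im[:,:,::-1])
    p=robot.camera_params(c);print(c,p)
E
```

```text
pics
{'time': 0.0, 'qpos': array([-1.41300072e+00,  3.42729450e-01,  1.52501190e+00, -4.11304720e-06,
        1.27538883e+00, -1.45988812e-01]), 'qvel': array([ 0.00029788,  0.00092168, -0.0016726 , -0.00151595,  0.00177575,
       -0.00046773]), 'joint_efforts': array([-1.87609367e-03, -4.31251359e+01, -2.44214541e+01,  7.15456414e-02,
        5.61223039e-02, -1.36516101e-04]), 'tool_pos': array([ 0.15701026, -0.50057262,  0.24004324]), 'tool_rot': array([-3.14007091e+00, -2.19773579e-04,  3.03785452e-01]), 'contact_force': array([ 0.48793867,  0.29814132, -0.02368011]), 'torque': array([-0.0171024 ,  0.03427185,  0.02045318]), 'opening': 0.09175894982478178}
scene {'camera_matrix': array([[353.00673025,   0.        , 250.86535794],
       [  0.        , 353.00673025, 195.82404539],
       [  0.        ,   0.        ,   1.        ]]), 'R': array([[-0.70037784,  0.71376966, -0.00193905],
       [ 0.41181897,  0.40187053, -0.81786626],
       [-0.58298887, -0.57361394, -0.57540509]]), 't': array([ 0.32919565, -0.16943319,  1.12094964])}
top {'camera_matrix': array([[482.91221321,   0.        , 252.22469131],
       [  0.        , 482.91221321, 196.79817933],
       [  0.        ,   0.        ,   1.        ]]), 'R': array([[-0.00124993, -0.99999648,  0.00233874],
       [-0.99477748,  0.00100471, -0.10206248],
       [ 0.10205977, -0.0024541 , -0.99477524]]), 't': array([0.01776688, 0.53070578, 1.07253742])}
wrist {'camera_matrix': array([[308.96979606,   0.        , 256.27117959],
       [  0.        , 308.96979606, 194.07583363],
       [  0.        ,   0.        ,   1.        ]]), 'R': array([[ 0.29910654, -0.95421861, -0.00145929],
       [-0.92543996, -0.29045775,  0.24330059],
       [-0.23258581, -0.07142232, -0.96994984]]), 't': array([-0.52507613, -0.03085815,  0.38971138])}
```

View pics/scene0.png

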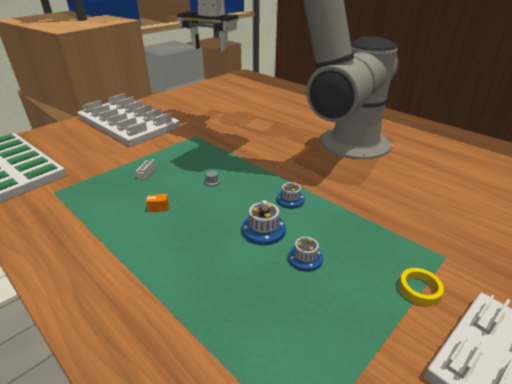

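View pics/top0.png

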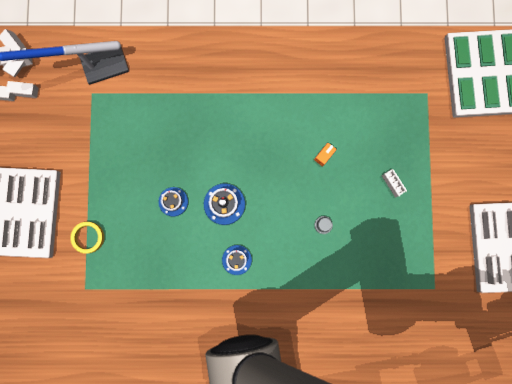

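View pics/wrist0.png

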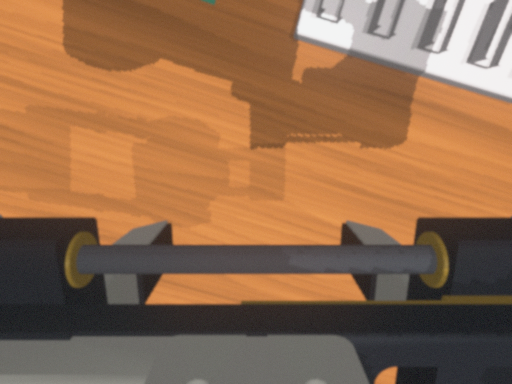

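The top picture shows three blue chucks at (224,203), (173,201) and (237,260). The first is about 42 px across, which is about 96 mm, and has a shaft standing in it. The other two are about 30 px and empty. The orange knob is at (326,154). I'll enlarge the chucks to confirm and triangulate.

```bash
cat > h.py <<'E'
import numpy as np,cv2
from cell import robot
def ray(p,uv):
    K,R,t=p["camera_matrix"],np.array(p["R"]),np.array(p["t"])
    d=R.T@np.linalg.solve(K,[uv[0],uv[1],1.]);return -R.T@t,d
def onz(p,uv,z):
    o,d=ray(p,uv);return o+d*(z-o[2])/d[2]
def proj(p,X):
    c=np.array(p["R"])@X+p["t"];q=p["camera_matrix"]@c;return q[:2]/q[2]
def tri(obs):
    A=np.zeros((3,3));b=np.zeros(3)
    for p,uv in obs:
        o,d=ray(p,uv);d=d/np.linalg.norm(d);M=np.eye(3)-np.outer(d,d);A+=M;b+=M@o
    return np.linalg.solve(A,b)
E
python3 - <<'E'
from h import *
im=cv2.imread("pics/top0.png");sc=cv2.imread("pics/scene0.png")
a=cv2.resize(im[165:285,145:345],None,fx=4,fy=4,interpolation=cv2.INTER_CUBIC)
cv2.imwrite("pics/topcrop.png",a)
b=cv2.resize(sc[170:280,130:330],None,fx=4,fy=4,interpolation=cv2.INTER_CUBIC);cv2.imwrite("pics/scenecrop.png",b)
c=cv2.resize(im[134:174,300:350],None,fx=10,fy=10,interpolation=cv2.INTER_CUBIC);cv2.imwrite("pics/knobcrop.png",c)
robot.read_camera("top")
for l in("chuck","knob","switch","round_knob","housing","tape_roll"):
  for cam in("top","scene"):
    p=robot.camera_params(cam)
    for r in robot.look_for(cam,l)[:4]:
        print(l,cam,round(r["score"],2),np.round(p["R"].T@(np.array(r["centre"])-p["t"]),3))
p=robot.camera_params("top")
hsv=cv2.cvtColor(im,cv2.COLOR_BGR2HSV)
m=cv2.inRange(hsv,(105,150,60),(125,255,255))
n,l,st,ce=cv2.connectedComponentsWithStats(m)
for i in range(1,n):
    if st[i,4]>50: print("blue",st[i],ce[i])
print(robot.observe()["time"])
E
```

```text
chuck top 0.84 [0.512 0.078 0.018]
chuck top 0.7 [0.391 0.051 0.011]
chuck top 0.64 [0.52  0.2   0.015]
chuck scene 0.69 [0.398 0.059 0.02 ]
chuck scene 0.63 [0.529 0.097 0.015]
chuck scene 0.63 [0.537 0.206 0.019]
knob top 0.82 [ 0.627 -0.149  0.031]
knob scene 0.81 [ 0.632 -0.142  0.024]
switch top 0.46 [0.514 0.082 0.063]
round_knob top 0.57 [ 0.563 -0.305  0.016]
round_knob top 0.56 [ 0.469 -0.142  0.028]
round_knob scene 0.62 [ 0.473 -0.14   0.017]
housing top 0.62 [ 0.561 -0.307  0.017]
housing scene 0.83 [ 0.569 -0.306  0.016]
tape_roll top 0.9 [0.439 0.391 0.02 ]
tape_roll scene 0.96 [0.448 0.399 0.019]
blue [  0  47  64  13 494] [31.05263158 53.25708502]
blue [204 184  41  41 533] [225.63977486 205.54221388]
blue [162 187  26  29 206] [178.18446602 202.36407767]
blue [227 245  25  25 149] [242.36912752 253.5704698 ]
blue [222 251   5  19  53] [224.28301887 259.8490566 ]
blue [228 269  18   6  57] [236.64912281 271.84210526]
0.8
```

View pics/topcrop.png

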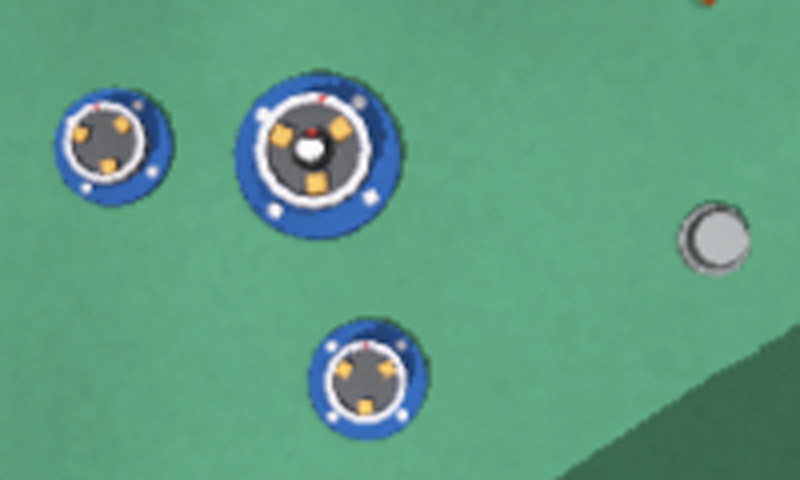

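View pics/scenecrop.png

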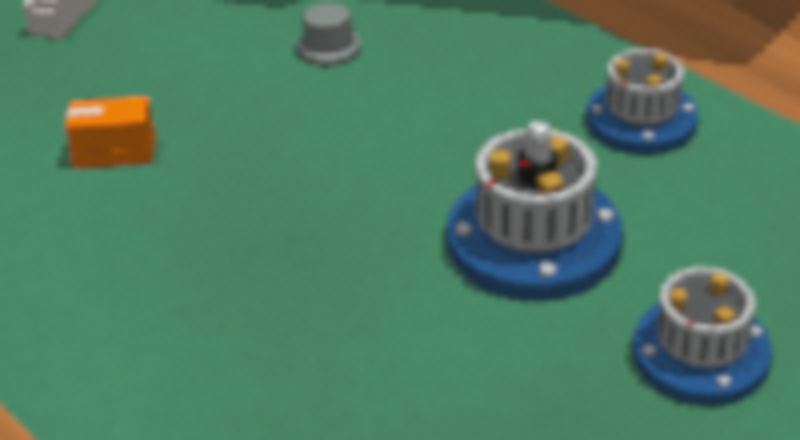

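View pics/knobcrop.png

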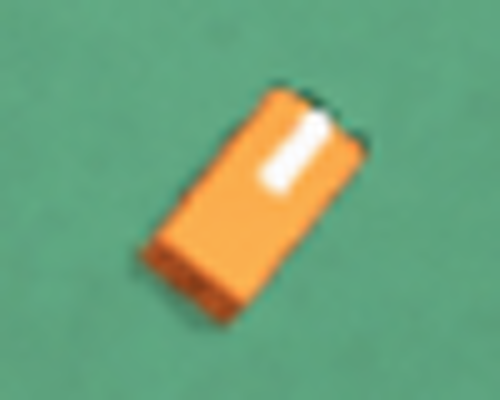

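Confirmed: the chuck meant is at (224,203). It has the big 96 mm foot and a switch in it, and its red dash points up in the image, which is world +x. The white line on the knob runs to its upper right end. Next I'll work out where to put the wrist camera.

Run:
```python
from h import *
from scipy.spatial.transform import Rotation as Ro
p=robot.camera_params("top")
f=lambda x,y,z:np.round(onz(p,(145+x/4-.4,165+y/4-.4),z),4)
print("foot",f(320,155,.014),"ring",f(313,151,.055),"shaft",f(310,148,.078))
k=lambda x,y,z:onz(p,(300+x/10-.45,134+y/10-.45),z)
top=[k(*q,.032) for q in((283,85),(368,150),(245,303),(160,240))]
print("knob top corners",np.round(top,4),np.mean(top,0))
print("line",k(318,115,.032),k(270,185,.032))
s=robot.observe();Rt=Ro.from_euler("xyz",s["tool_rot"]).as_matrix()
w=robot.camera_params("wrist");c=-w["R"].T@w["t"]
print("cam in tool",Rt.T@(c-s["tool_pos"]),"cam axes in tool\n",Rt.T@w["R"].T)
print(Rt)
```

```text
foot [0.517  0.0807 0.014 ] ring [0.5156 0.0824 0.055 ] shaft [0.5151 0.0826 0.078 ]
knob top corners [[ 0.6563 -0.1565  0.032 ]
 [ 0.6412 -0.1757  0.032 ]
 [ 0.6057 -0.147   0.032 ]
 [ 0.6203 -0.1277  0.032 ]] [ 0.63087776 -0.15173374  0.032     ]
line [ 0.64933085 -0.1644148   0.032     ] [ 0.63304872 -0.15312738  0.032     ]
cam in tool [ 0.06482449  0.00075059 -0.14452889] cam axes in tool
 [[-5.37362941e-05 -9.69912267e-01 -2.43454701e-01]
 [ 9.99999951e-01  2.26496814e-05 -3.10959266e-04]
 [ 3.07117378e-04 -2.43454706e-01  9.69912219e-01]]
[[ 9.54203928e-01  2.99156921e-01  8.16536042e-06]
 [ 2.99156920e-01 -9.54203924e-01 -9.50530497e-05]
 [-2.06443587e-05  9.31427175e-05 -9.99999995e-01]]
```

```bash
cat >> h.py <<'E'
from scipy.spatial.transform import Rotation as Ro
def go(pos,yaw):
    "prints tool-frame shift in cm and rotvec deg to reach pos, yaw (tool down)"
    s=robot.observe();R=Ro.from_euler("xyz",s["tool_rot"]);Rt=Ro.from_euler("xyz",[np.pi,0,yaw])
    print("t",round(s["time"],2),"shift",np.round(R.inv().apply(np.array(pos)-s["tool_pos"])*100,2),"rot",np.round((R.inv()*Rt).as_rotvec(degrees=True),2),"F",np.round(s["contact_force"],1),"op",round(s["opening"],4))
E
python3 -m creep '[[[51.6,-44.9,3,0,0,-40,1],[51.6,-44.9,3,0,0,-40,1],[51.6,-44.9,3,0,0,-40,1],[51.6,-44.9,3,0,0,-40,1],[51.6,-44.9,3,0,0,-40,1],[51.6,-44.9,3,0,0,-40,1],[51.6,-44.9,3,0,0,-40,1],[51.6,-44.9,3,0,0,-40,1]]]'
python3 -c "
from h import *
go([.5155,.082,.21],1.0)"
```

```text
time: 1.6
tool_pos: [0.367, -0.1587, 0.2235]
tool_rot: [3.14, 0.0, 1.002]
contact_force: [0.6, -1.2, 0.5]
opening: 0.092
t 1.6 shift [28.28 -0.47  1.34] rot [0.07 0.01 0.09] F [ 0.6 -1.2  0.5] op 0.092
```

```bash
python3 -m creep '[[[28.3,-0.5,1.3,0,0,0,1],[28.3,-0.5,1.3,0,0,0,1],[28.3,-0.5,1.3,0,0,0,1],[28.3,-0.5,1.3,0,0,0,1],[28.3,-0.5,1.3,0,0,0,1],[28.3,-0.5,1.3,0,0,0,1],[28.3,-0.5,1.3,0,0,0,1],[28.3,-0.5,1.3,0,0,0,1]]]'
python3 - <<'E'
from h import *
go([.5155,.082,.21],1.0)
p=robot.camera_params("wrist");im=robot.read_camera("wrist");cv2.imwrite("pics/w1.png",im[:,:,::-1])
np.savez("w1.npz",**p)
for n,X in(("foot",[.5155,.082,.014]),("ring",[.5155,.082,.055]),("shaft",[.5155,.082,.078])): print(n,proj(p,np.array(X)))
u,v=proj(p,np.array([.5155,.082,.055])).astype(int)
cv2.imwrite("pics/w1c.png",cv2.resize(im[max(0,v-75):v+75,u-100:u+100,::-1],None,fx=4,fy=4,interpolation=cv2.INTER_CUBIC));print(u-100,max(0,v-75))
E
```

```text
time: 2.4
tool_pos: [0.5152, 0.0829, 0.21]
tool_rot: [3.141, 0.001, 1.003]
contact_force: [0.1, -0.4, 0.3]
opening: 0.0913
t 2.4 shift [-0.06  0.08 -0.  ] rot [0.03 0.05 0.2 ] F [ 0.1 -0.4  0.3] op 0.0913
foot [256.52484318 176.22213456]
ring [256.5803008  184.00476884]
shaft [256.61820983 189.3247251 ]
156 109
```

View pics/w1c.png

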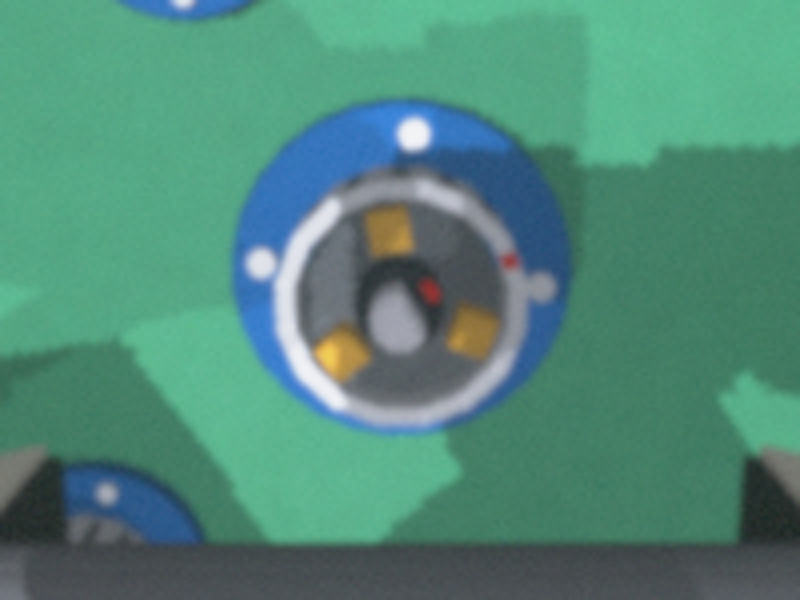

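The wrist crop shows the sleeve ring centred at about crop (402,301), the foot at (403,267), the shaft top at about (397,330), and the red dash at (430,291).

Run:
```python
from h import *
p=dict(np.load("w1.npz"));t=robot.camera_params("top")
w=lambda x,y:(156+x/4-.4,109+y/4-.4); q=lambda x,y:(145+x/4-.4,165+y/4-.4)
print("ring tri",tri([(p,w(402,301)),(t,q(313,151))]),"foot",onz(p,w(403,267),.014),"ring",onz(p,w(402,301),.055))
print("shaft tri",tri([(p,w(397,332)),(t,q(310,148))]))
c=onz(p,w(402,301),.055);d=onz(p,w(430,291),.060);sh=onz(p,w(397,330),.078);m=onz(p,w(510,261),.055)
print("shaft",sh,"dash yaw",np.degrees(np.arctan2(*(d-sh)[1::-1])),"sleeve mark",np.degrees(np.arctan2(*(m-c)[1::-1])))
for a,b in((390,230),(472,332),(343,352)):
    j=onz(p,w(a,b),.058)-c;print("jaw",np.hypot(*j[:2]),np.degrees(np.arctan2(*j[1::-1])))
go([.5158,.082,.040],1.0)
```

```text
ring tri [0.51538158 0.08241287 0.0556951 ] foot [0.51586803 0.08294201 0.014     ] ring [0.51518284 0.08238826 0.055     ]
shaft tri [0.51419179 0.08238012 0.08545378]
shaft [0.51322577 0.08145903 0.078     ] dash yaw 1.6733488447491487 sleeve mark -11.769770206068483
jaw 0.018441868329609583 66.53824786682947
jaw 0.01871207798480248 -55.06610778233539
jaw 0.01909506679753439 -172.5012774983519
t 2.45 shift [ 0.05  0.07 17.02] rot [0.04 0.05 0.12] F [-0.   0.   0.5] op 0.0917
```

```bash
python3 -m creep '[[[0,0.05,4,0,0,0,1],[0,0.05,8,0,0,0,1],[0,0.05,12,0,0,0,1],[0,0.05,14,0,0,0,1],[0,0.05,15.5,0,0,0,1],[0,0.05,17,0,0,0,1],[0,0.05,17,0,0,0,1]]]'
python3 -m creep '[[[0,0,0,0,0,0,0.2],[0,0,0,0,0,0,-1],[0,0,0,0,0,0,-1],[0,0,0,0,0,0,-1],[0,0,0,0,0,0,-1],[0,0,0,0,0,0,-1]]]' 45
python3 -c "
from h import *
go([.5153,.0824,.04],1.0)"
```

```text
time: 3.15
tool_pos: [0.5139, 0.0802, 0.0389]
tool_rot: [-3.139, 0.003, 1.0]
contact_force: [-0.3, 1.1, 0.1]
opening: 0.0919
time: 3.75
tool_pos: [0.5134, 0.0807, 0.0395]
tool_rot: [-3.139, 0.003, 1.0]
contact_force: [-3.2, 1.8, 5.3]
opening: 0.0618
t 3.75 shift [ 0.25  0.06 -0.05] rot [-0.17  0.17 -0.  ] F [-3.2  1.8  5.3] op 0.0618
```

```bash
python3 -m creep '[[[0,0,0,0,0,0,0.7],[0.12,0.05,0,0,0,0,0.7],[0.25,0.05,0,0,0,0,0.7],[0.25,0.05,0,0,0,0,0.7],[0.25,0.05,0,0,0,0,0.7],[0.25,0.05,0,0,0,0,0.7]]]' 45
python3 -c "
from h import *
go([.5153,.0824,.04],1.0)"
python3 -m creep '[[[0,0,0,0,0,0,-1],[0,0,0,0,0,0,-1],[0,0,0,0,0,0,-1],[0,0,0,0,0,0,-1],[0,0,0,0,0,0,-1]]]' 50
python3 -c "
from h import *
go([.5153,.0824,.04],1.0)"
```

```text
time: 4.35
tool_pos: [0.5152, 0.0824, 0.0394]
tool_rot: [-3.139, 0.003, 1.0]
contact_force: [0.9, 1.1, 0.3]
opening: 0.0779
t 4.35 shift [ 0.    0.01 -0.06] rot [-0.17  0.17 -0.  ] F [0.9 1.1 0.3] op 0.0779
time: 4.85
tool_pos: [0.5147, 0.0827, 0.0393]
tool_rot: [-3.138, 0.003, 1.0]
contact_force: [-1.3, 2.0, 2.0]
opening: 0.0617
t 4.85 shift [ 0.01  0.06 -0.07] rot [-0.22  0.19 -0.01] F [-1.3  2.   2. ] op 0.0617
```

```bash
python3 -m creep '[[[0,0,0,0,0,5,-1],[0,0,0,0,0,11,-1],[0,0,0,0,0,17,-1],[0,0,0,0,0,23,-1],[0,0,0,0,0,29,-1],[0,0,0,0,0,35,-1],[0,0,0,0,0,40,-1],[0,0,0,0,0,40,-1]]]'
python3 -c "
from h import *
go([.5153,.0824,.04],1.0);print(robot.observe()['torque'])
im=robot.read_camera('wrist');cv2.imwrite('pics/w2.png',im[:,:,::-1])"
```

```text
time: 5.65
tool_pos: [0.5149, 0.0824, 0.0394]
tool_rot: [-3.141, 0.005, 0.3]
contact_force: [-0.5, -2.1, -0.6]
opening: 0.0616
t 5.65 shift [ 0.03  0.02 -0.06] rot [ -0.14   0.25 -40.09] F [-0.5 -2.1 -0.6] op 0.0616
[ 0.55447801  0.19988032 -0.2843937 ]
```

View pics/w2.png

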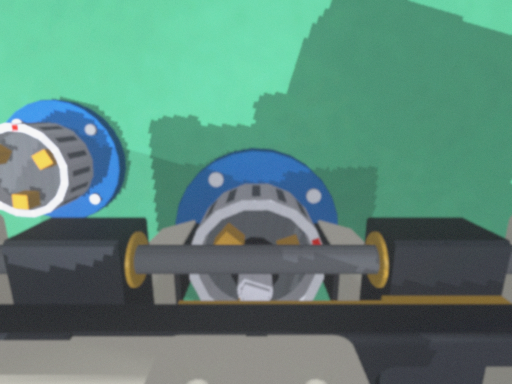

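The sleeve is turning with the hand: its mark, now at (317,242), has moved with the fingers, and the 0.28 N m matches the friction. I'll carry on.

```bash
python3 -m creep '[[[0,0,0,0,0,5,-1],[0,0,0,0,0,10,-1],[0,0,0,0,0,15,-1],[0,0,0,0,0,20,-1],[0,0,0,0,0,20,-1]]]'
python3 -c "
from h import *
go([.5153,.0824,.04],1.0);print(robot.observe()['torque'])"
python3 -m creep '[[[0,0,0,0,0,3,-1],[0,0,0,0,0,5,-1],[0,0,0,0,0,5,-1]]]'
python3 -c "
from h import *
go([.5153,.0824,.04],1.0);print(robot.observe()['torque'])"
```

```text
time: 6.2
tool_pos: [0.515, 0.0823, 0.0394]
tool_rot: [3.14, 0.004, -0.042]
contact_force: [-0.6, -2.7, -0.2]
opening: 0.0616
t 6.2 shift [ 0.03 -0.02 -0.06] rot [-3.000e-02  2.800e-01 -5.968e+01] F [-0.6 -2.7 -0.2] op 0.0616
[0.15493665 0.07140593 0.78430159]
time: 6.5
tool_pos: [0.5159, 0.0821, 0.0395]
tool_rot: [3.138, 0.002, -0.122]
contact_force: [3.0, -1.6, -2.1]
opening: 0.0617
t 6.5 shift [-0.07 -0.02 -0.05] rot [  0.11   0.21 -64.28] F [ 3.  -1.6 -2.1] op 0.0617
[ 0.01473189 -0.50910929  2.01819774]
```

```bash
python3 -m creep '[[[0,0,0,0,0,0,-1],[0,0,0,0,0,2,-1],[0,0,0,0,0,4,-1],[0,0,0,0,0,4,-1]]]' 60
python3 -c "
from h import *
go([.5153,.0824,.04],1.0);print(robot.observe()['torque'])"
python3 -m creep '[[[0,0,0,0,0,2,-1],[0,0,0,0,0,4,-1],[0,0,0,0,0,4,-1]]]' 60
python3 -c "
from h import *
go([.5153,.0824,.04],1.0);print(robot.observe()['torque'])
im=robot.read_camera('wrist');cv2.imwrite('pics/w3.png',im[:,:,::-1])"
```

```text
time: 6.9
tool_pos: [0.5162, 0.0819, 0.0397]
tool_rot: [3.137, 0.001, -0.188]
contact_force: [1.0, -1.7, -0.8]
opening: 0.0619
t 6.9 shift [-0.1  -0.03 -0.03] rot [  0.18   0.18 -68.07] F [ 1.  -1.7 -0.8] op 0.0619
[-0.21039634 -0.16568123  2.10345348]
time: 7.2
tool_pos: [0.5166, 0.0817, 0.0398]
tool_rot: [3.137, -0.0, -0.256]
contact_force: [1.4, -3.4, 0.3]
opening: 0.0616
t 7.2 shift [-0.14 -0.04 -0.02] rot [  0.23   0.15 -71.95] F [ 1.4 -3.4  0.3] op 0.0616
[-0.31444018 -0.25121623  1.78818019]
```

View pics/w3.png

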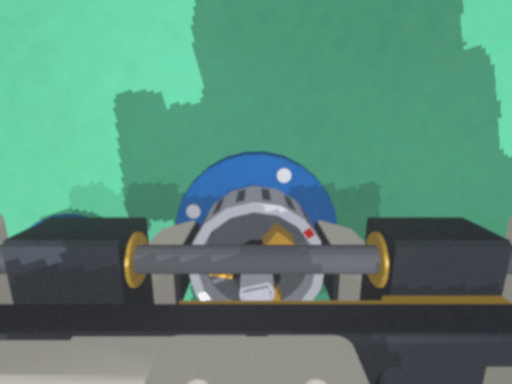

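Run:
```python
from h import *
w=robot.camera_params("wrist");s=robot.observe()
R=Ro.from_euler("xyz",s["tool_rot"]).as_matrix()
A=w["R"]@R; b=w["R"]@s["tool_pos"]+w["t"]   # cam=A*tool+b
def cam(pos,rot):
    r=Ro.from_euler("xyz",rot).as_matrix();Rw=A@r.T;return dict(camera_matrix=w["camera_matrix"],R=Rw,t=b-Rw@np.array(pos))
for n,pp,uv in(("w2",cam([.5149,.0824,.0394],[-3.141,.005,.3]),(317,242)),("w3",w,(309,233))):
    m=onz(pp,uv,.055);d=m-np.array([.5153,.0824,.055]);print(n,m,np.hypot(*d[:2]),np.degrees(np.arctan2(*d[1::-1])))
im=cv2.imread("pics/w3.png");cv2.imwrite("pics/w3c.png",cv2.resize(im[190:315,170:350],None,fx=4,fy=4,interpolation=cv2.INTER_CUBIC))
```

```text
w2 [0.53353629 0.05894279 0.055     ] 0.02971199723836096 -52.13751446605389
w3 [0.52478912 0.05453555 0.055     ] 0.029435883850136284 -71.19393951007093
```

View pics/w3c.png

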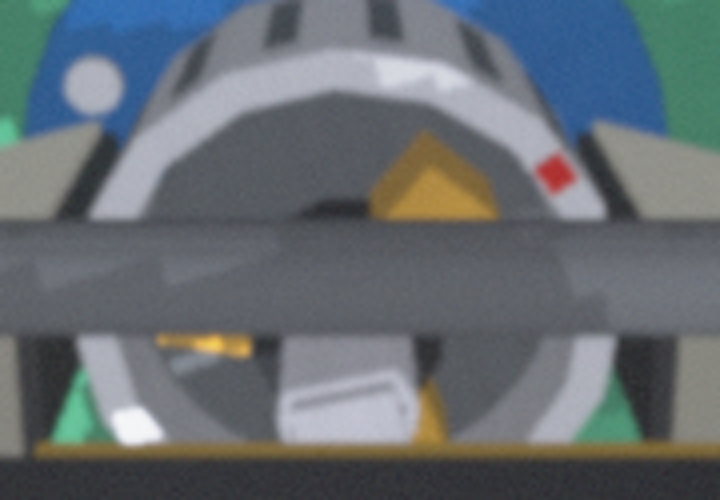

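The mark shows the sleeve turned 59.4° in all. The pads then slipped at about 2 N m, which suggests the stop. To verify, I'll regrip further back and push again.

```bash
python3 -m creep '[[[0,0,0,0,0,0,0.7],[0,0,0,0,0,0,0.7],[0,0,0,0,0,-7,0.7],[-0.05,0.1,0,0,0,-14,0.7],[-0.05,0.1,0,0,0,-21,0.7],[-0.05,0.1,0,0,0,-28,0.7],[-0.05,0.1,0,0,0,-30,0.7],[-0.05,0.1,0,0,0,-30,0.7]]]'
python3 -c "
from h import *
go([.5153,.0824,.04],0.27)"
python3 -m creep '[[[0,0,0,0,0,0,-1],[0,0,0,0,0,0,-1],[0,0,0,0,0,0,-1],[0,0,0,0,0,0,-1],[0,0,0,0,0,0,-1]]]' 60
python3 - <<'E'
from h import *
go([.5153,.0824,.04],0.27)
w=robot.camera_params("wrist");im=robot.read_camera('wrist');cv2.imwrite('pics/w4.png',im[:,:,::-1]);np.savez("w4.npz",**w)
cv2.imwrite("pics/w4c.png",cv2.resize(im[190:315,170:350,::-1],None,fx=4,fy=4,interpolation=cv2.INTER_CUBIC))
E
```

```text
time: 8.05
tool_pos: [0.5154, 0.081, 0.0397]
tool_rot: [3.139, 0.003, 0.266]
contact_force: [-0.2, 0.2, -0.0]
opening: 0.0782
t 8.05 shift [ 0.02 -0.13 -0.03] rot [ 0.16  0.15 -0.21] F [-0.2  0.2 -0. ] op 0.0782
time: 8.55
tool_pos: [0.5148, 0.0823, 0.0396]
tool_rot: [3.141, 0.003, 0.265]
contact_force: [-0.9, 6.0, 0.2]
opening: 0.0616
t 8.55 shift [ 0.05  0.   -0.04] rot [ 0.03  0.18 -0.3 ] F [-0.9  6.   0.2] op 0.0616
```

View pics/w4c.png

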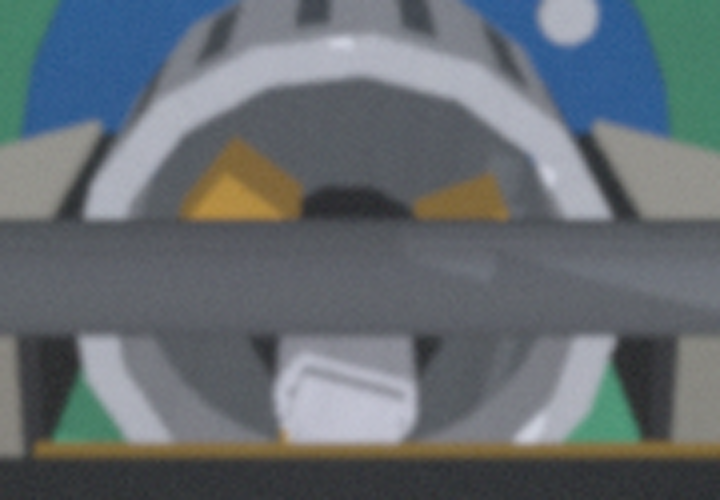

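The mark is hidden behind the gripper's cross bar now. I'll push in steps, reading the torque.

```bash
for i in 1 2; do python3 -m creep '[[[0,0,0,0,0,2,-1],[0,0,0,0,0,2,-1]]]' 60 >/dev/null
python3 -c "
from h import *
go([.5153,.0824,.04],.27);print(robot.observe()['torque'])"; done
python3 -m creep '[[[0,0,0,0,0,3,-1],[0,0,0,0,0,6,-1],[0,0,0,0,0,6,-1]]]' 60 >/dev/null
python3 -c "
from h import *
go([.5153,.0824,.04],.27);print(robot.observe()['torque'])"
```

```text
t 8.8 shift [ 0.01  0.01 -0.04] rot [ 0.11  0.14 -2.04] F [ 3.  -0.1 -1.7] op 0.0616
[ 0.43887556 -0.26276362  2.3251319 ]
t 9.0 shift [-0.1   0.   -0.04] rot [ 0.17  0.02 -3.88] F [ 5.3  0.4 -4.7] op 0.0616
[ 0.66158497 -0.78396215  2.15273862]
t 9.3 shift [-0.14 -0.01 -0.02] rot [ 0.21 -0.05 -9.8 ] F [ 3.1 -1.3 -1.5] op 0.0616
[-0.10827753 -0.51764411  1.54255276]
```

The torque reached 2.3 N m within 2° and then the pads slipped, so the sleeve is against a hard stop. I'll release, rise and look.

```bash
python3 -m creep '[[[0,0,0,0,0,0,1],[0,0,0,0,0,0,1],[0,0,0,0,0,0,1],[0,0,-4,0,0,0,1],[0,0,-8,0,0,0,1],[0,0,-12,0,0,0,1],[0,0,-16,0,0,0,1],[0,0,-16,0,0,0,1]]]'
python3 - <<'E'
from h import *
go([.5153,.0824,.20],0)
p=robot.camera_params("wrist");im=robot.read_camera("wrist");np.savez("w5.npz",**p)
cv2.imwrite("pics/w5.png",im[:,:,::-1])
u,v=proj(p,np.array([.5153,.0824,.055])).astype(int)
cv2.imwrite("pics/w5c.png",cv2.resize(im[v-60:v+60,u-60:u+60,::-1],None,fx=5,fy=5,interpolation=cv2.INTER_CUBIC));print(u-60,v-60)
E
```

```text
time: 10.1
tool_pos: [0.519, 0.0832, 0.2053]
tool_rot: [3.138, -0.011, 0.098]
contact_force: [1.6, -0.6, -0.1]
opening: 0.0918
t 10.1 shift [-0.38  0.04  0.53] rot [ 0.19 -0.66  5.63] F [ 1.6 -0.6 -0.1] op 0.0918
195 130
```

View pics/w5c.png

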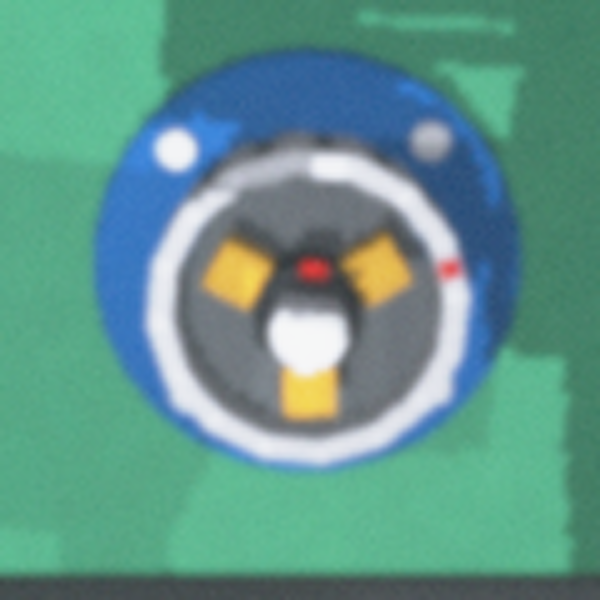

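The jaws now touch the can. Crop positions: mark (450,269), dash (313,268), shaft top about (308,340), jaw tops about (237,272), (377,271) and (310,395).

Run:
```python
from h import *
p=dict(np.load("w5.npz"));g=lambda x,y,z:onz(p,(195+x/5-.4,130+y/5-.4),z)
foot=g(307,258,.014);c=g(308,308,.055);print("foot",foot,"ring",c)
ang=lambda d:round(float(np.degrees(np.arctan2(d[1],d[0]))),1)
print("mark",ang(g(450,269,.055)-c))
J=[g(*q,.058) for q in((237,272),(377,271),(310,395))]
for j in J: print("jaw",np.hypot(*(j-c)[:2]),ang(j-c))
print("jawmean",np.mean(J,0))
d=g(313,268,.060);print("dash",d,"rel ring",ang(d-c),ang(d-foot))
print("shaft",g(308,340,.078))
im=cv2.imread("pics/w5.png");h=cv2.cvtColor(im,cv2.COLOR_BGR2HSV)
m=cv2.inRange(h,(0,150,100),(8,255,255))|cv2.inRange(h,(172,150,100),(180,255,255))
n,l,st,ce=cv2.connectedComponentsWithStats(m);print([(s[4],c_) for s,c_ in zip(st[1:],ce[1:]) if s[4]>3])
for (s,c_) in zip(st[1:],ce[1:]):
    if s[4]>6: 
        for z in(.055,.060): print(z,onz(p,c_,z)-np.array([c[0],c[1],z]),ang(onz(p,c_,z)-c))
```

```text
foot [0.51667536 0.08183496 0.014     ] ring [0.51471592 0.08155068 0.055     ]
mark -68.7
jaw 0.015802368625820275 65.9
jaw 0.015545182796124175 -53.4
jaw 0.01689299104720911 -173.1
jawmean [0.51436867 0.08152289 0.058     ]
dash [0.52377975 0.08149503 0.06      ] rel ring -0.4 -2.7
shaft [0.51401317 0.08155524 0.078     ]
[(np.int32(18), array([257.22222222, 183.5       ]))]
0.055 [ 7.76624981e-03 -2.37934082e-04 -6.93889390e-18] -1.8
0.06 [ 0.00877398 -0.00010581  0.        ] -0.7
```

```bash
python3 -c "
from h import *
go([.631,-.152,.19],-.675)"
```

```text
t 10.15 shift [ 8.97 24.51  1.38] rot [ 4.000e-02 -4.300e-01  4.431e+01] F [-0.4 -0.3 -0.7] op 0.0918
```

```bash
python3 -m creep '[[[9,24.5,1.4,0,-0.4,44.3,1],[9,24.5,1.4,0,-0.4,44.3,1],[9,24.5,1.4,0,-0.4,44.3,1],[9,24.5,1.4,0,-0.4,44.3,1],[9,24.5,1.4,0,-0.4,44.3,1],[9,24.5,1.4,0,-0.4,44.3,1],[9,24.5,1.4,0,-0.4,44.3,1],[9,24.5,1.4,0,-0.4,44.3,1]]]'
python3 - <<'E'
from h import *
go([.631,-.152,.19],-.675)
p=robot.camera_params("wrist");im=robot.read_camera("wrist");np.savez("w6.npz",**p)
cv2.imwrite("pics/w6.png",im[:,:,::-1])
u,v=proj(p,np.array([.631,-.152,.02])).astype(int)
cv2.imwrite("pics/w6c.png",cv2.resize(im[v-60:v+60,u-60:u+60,::-1],None,fx=5,fy=5,interpolation=cv2.INTER_CUBIC));print(u-60,v-60)
E
```

```text
time: 10.95
tool_pos: [0.6303, -0.1508, 0.1884]
tool_rot: [3.141, 0.003, -0.674]
contact_force: [0.4, -0.2, -0.5]
opening: 0.0916
t 10.95 shift [ 0.13  0.05 -0.16] rot [0.05 0.14 0.09] F [ 0.4 -0.2 -0.5] op 0.0916
196 120
```

View pics/w6c.png

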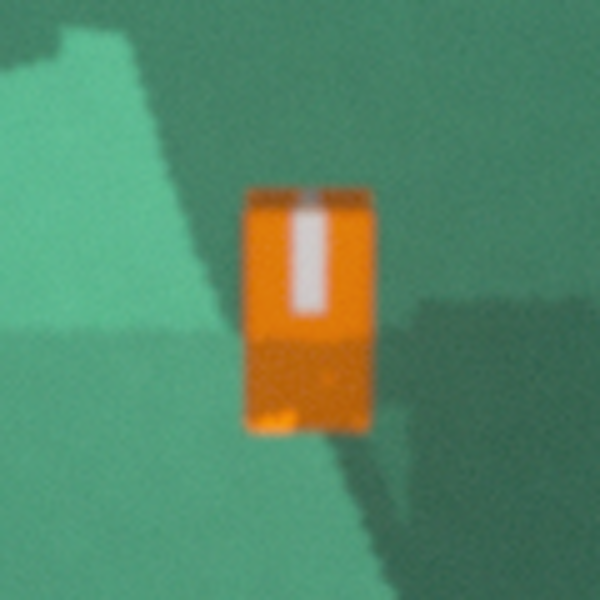

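The wrist crop shows the knob's top face at columns 245–375 and rows 208–435. It is square to the tool, with the white line pointing up in the image, which is tool +x.

Run:
```python
from h import *
p=dict(np.load("w6.npz"));t=robot.camera_params("top");uv=(196+310/5-.4,120+321/5-.4)
print("tri",tri([(p,uv),(t,(300+26.4-.45,134+19.45-.45))]),"z.032",onz(p,uv,.032))
c=onz(p,uv,.032);go([c[0],c[1],.017],-.675)
for e in((245,208),(245,435),(375,208),(375,435)): print(onz(p,(196+e[0]/5-.4,120+e[1]/5-.4),.032))
```

```text
tri [ 0.62995857 -0.15201896  0.03402762] z.032 [ 0.62911574 -0.15237142  0.032     ]
t 11.0 shift [ 0.05  0.24 17.21] rot [0.04 0.09 0.13] F [ 0.2  0.3 -0.6] op 0.0919
[ 0.65473714 -0.15652012  0.032     ]
[ 0.61882525 -0.1273133   0.032     ]
[ 0.63887601 -0.17639497  0.032     ]
[ 0.60236458 -0.14793674  0.032     ]
```

```bash
python3 -m creep '[[[0.05,0.2,4,0,0,0.2,1],[0.05,0.2,8,0,0,0.2,1],[0.05,0.2,12,0,0,0.2,1],[0.05,0.2,14.5,0,0,0.2,1],[0.05,0.2,16,0,0,0.2,1],[0.05,0.2,16.8,0,0,0.2,1],[0.05,0.2,16.8,0,0,0.2,1]]]'
python3 -c "
from h import *
go([.6293,-.1523,.018],-.677)"
```

```text
time: 11.7
tool_pos: [0.6293, -0.1512, 0.0211]
tool_rot: [3.141, 0.002, -0.675]
contact_force: [0.1, -0.1, 0.8]
opening: 0.0915
t 11.7 shift [0.07 0.08 0.31] rot [0.04 0.11 0.12] F [ 0.1 -0.1  0.8] op 0.0915
```

```bash
python3 -m creep '[[[0.05,0.1,0.3,0,0,0.1,1],[0.05,0.1,0.3,0,0,0.1,1],[0.05,0.1,0.3,0,0,0.1,-0.2],[0.05,0.1,0.3,0,0,0.1,-0.35],[0.05,0.1,0.3,0,0,0.1,-0.4],[0.05,0.1,0.3,0,0,0.1,-1],[0.05,0.1,0.3,0,0,0.1,-1],[0.05,0.1,0.3,0,0,0.1,-1]]]' 10
python3 -m creep '[[[0,0,0,0,0,0,-1],[0,0,0,0,0,0,-1],[0,0,0,0,0,0,-1],[0,0,0,0,0,0,-1]]]' 40
python3 -c "
from h import *
go([.6293,-.1523,.018],-.677)"
```

```text
time: 12.5
tool_pos: [0.6291, -0.1523, 0.0181]
tool_rot: [3.141, 0.002, -0.677]
contact_force: [-0.2, -0.2, -1.0]
opening: 0.0486
time: 12.9
tool_pos: [0.629, -0.1523, 0.018]
tool_rot: [3.141, 0.002, -0.677]
contact_force: [-0.1, 0.0, -0.2]
opening: 0.0256
t 12.9 shift [ 0.02 -0.02  0.  ] rot [0.04 0.11 0.02] F [-0.1  0.  -0.2] op 0.0256
```

```bash
python3 -m creep '[[[0,0,-2,0,0,0,-1],[0,0,-5,0,0,0,-1],[0,0,-9,0,0,0,-1],[0,0,-12,0,0,0,-1],[0,0,-12,0,0,0,-1]]]'
python3 -c "
from h import *
go([.515,.082,.125],-.02)"
```

```text
time: 13.4
tool_pos: [0.6317, -0.1532, 0.1434]
tool_rot: [-3.139, -0.007, -0.677]
contact_force: [0.2, -1.8, -0.5]
opening: 0.0259
t 13.4 shift [-23.84 -11.03   1.69] rot [ 1.000e-02 -4.300e-01 -3.762e+01] F [ 0.2 -1.8 -0.5] op 0.0259
```

```bash
python3 -m creep '[[[-4,-2,0.3,0,0,-6,-1],[-8,-4,0.5,0,0,-13,-1],[-12,-6,0.8,0,0,-20,-1],[-16,-8,1.1,0,0,-27,-1],[-20,-9.5,1.4,0,0,-33,-1],[-23.8,-11,1.6,0,-0.4,-37.6,-1],[-23.8,-11,1.6,0,-0.4,-37.6,-1],[-23.8,-11,1.6,0,-0.4,-37.6,-1]]]'
python3 - <<'E'
from h import *
go([.515,.082,.125],-.02)
for c in("wrist","top","scene"):
    im=robot.read_camera(c);cv2.imwrite(f"pics/{c}7.png",im[:,:,::-1])
im=cv2.imread("pics/top7.png");cv2.imwrite("pics/top7c.png",cv2.resize(im[155:250,170:290],None,fx=5,fy=5,interpolation=cv2.INTER_CUBIC))
im=cv2.imread("pics/scene7.png");cv2.imwrite("pics/scene7c.png",cv2.resize(im[140:260,190:340],None,fx=5,fy=5,interpolation=cv2.INTER_CUBIC))
E
```

```text
time: 14.2
tool_pos: [0.5147, 0.0821, 0.1255]
tool_rot: [3.141, 0.0, -0.019]
contact_force: [0.7, -0.7, -0.9]
opening: 0.0257
t 14.2 shift [0.03 0.01 0.05] rot [0.03 0.01 0.06] F [ 0.7 -0.7 -0.9] op 0.0257
```

View pics/wrist7.png

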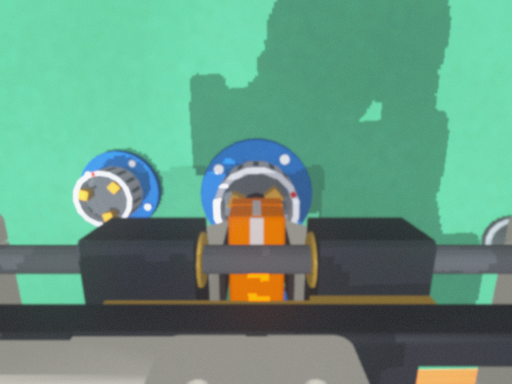

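View pics/scene7c.png

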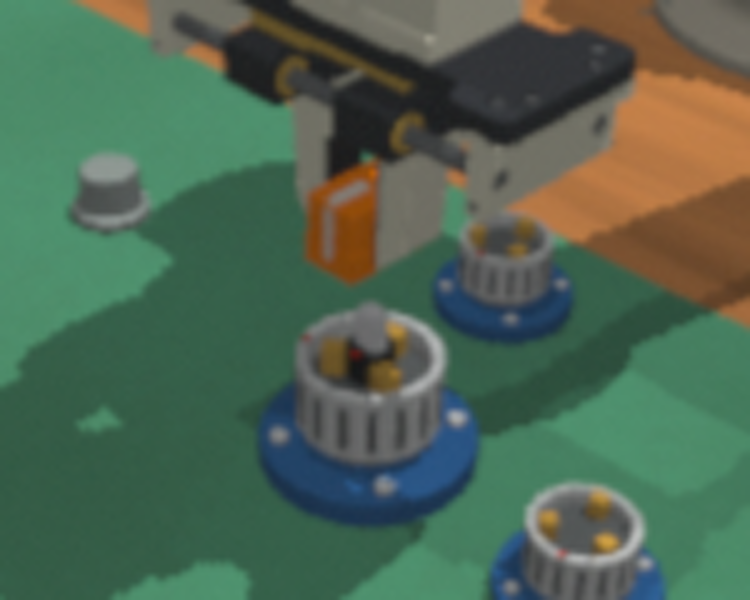

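The knob is held square, and its front top edge at wrist row ~214 matches a centred grip. The white line points to +x, the same side as the dash. The sleeve grips put the axis at about (0.5147, 0.0822). I'll descend to just above the shaft.

```bash
python3 -m creep '[[[0,0,0.8,0,0,0,-1],[0,0,1.6,0,0,0,-1],[0,0,2.4,0,0,0,-1],[0,0,2.4,0,0,0,-1],[0,0,2.4,0,0,0,-1]]]'
python3 - <<'E'
from h import *
go([.5147,.0822,.098],-.02)
im=robot.read_camera("scene");cv2.imwrite("pics/scene8c.png",cv2.resize(im[140:260,190:340,::-1],None,fx=5,fy=5,interpolation=cv2.INTER_CUBIC))
E
```

```text
time: 14.85
tool_pos: [0.5156, 0.0804, 0.1013]
tool_rot: [3.141, 0.0, -0.022]
contact_force: [0.4, 0.4, -0.2]
opening: 0.0257
t 14.85 shift [-0.1  -0.17  0.33] rot [ 0.03  0.01 -0.13] F [ 0.4  0.4 -0.2] op 0.0257
```

View pics/scene8c.png

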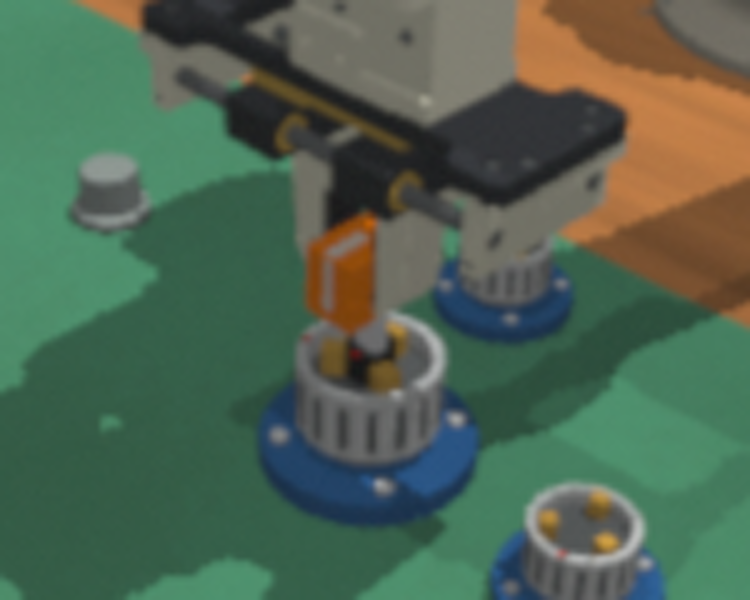

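```bash
python3 -m creep '[[[-0.1,-0.17,0.2,0,0,-0.1,-1],[-0.1,-0.17,0.3,0,0,-0.1,-1],[-0.1,-0.17,0.3,0,0,-0.1,-1],[-0.1,-0.17,0.3,0,0,-0.1,-1]]]'
python3 -c "
from h import *
go([.5147,.0822,.095],-.02)"
```

```text
time: 15.3
tool_pos: [0.5149, 0.0822, 0.0988]
tool_rot: [3.141, -0.001, -0.02]
contact_force: [0.0, 0.0, -0.7]
opening: 0.0257
t 15.3 shift [-0.02  0.    0.38] rot [ 0.03 -0.05 -0.02] F [ 0.   0.  -0.7] op 0.0257
```

```bash
python3 -m creep '[[[0,0,0.15,0,0,0,-1],[0,0,0.3,0,0,0,-1],[0,0,0.4,0,0,0,-1],[0,0,0.4,0,0,0,-1]]]'
python3 -c "
from h import *
go([.5147,.0822,.092],-.02)"
```

```text
time: 15.7
tool_pos: [0.5148, 0.0822, 0.0945]
tool_rot: [3.141, -0.0, -0.02]
contact_force: [0.2, -0.4, -0.4]
opening: 0.0258
t 15.7 shift [-0.01  0.    0.25] rot [ 0.03 -0.03 -0.02] F [ 0.2 -0.4 -0.4] op 0.0258
```

```bash
python3 -m creep '[[[0,0,0.1,0,0,0,-1],[0,0,0.2,0,0,0,-1],[0,0,0.2,0,0,0,-1]]]'
python3 -c "
from h import *
go([.5147,.0822,.09],-.02)"
python3 -m creep '[[[0,0,0.1,0,0,0,-1],[0,0,0.2,0,0,0,-1],[0,0,0.2,0,0,0,-1]]]'
python3 -c "
from h import *
go([.5147,.0822,.09],-.02);print(robot.observe()['torque'])"
```

```text
time: 16.0
tool_pos: [0.5147, 0.0822, 0.0924]
tool_rot: [3.141, -0.0, -0.02]
contact_force: [-0.0, 0.1, -0.5]
opening: 0.026
t 16.0 shift [-0.    0.    0.24] rot [ 0.03 -0.01 -0.02] F [-0.   0.1 -0.5] op 0.026
time: 16.3
tool_pos: [0.5146, 0.0822, 0.0902]
tool_rot: [3.141, 0.0, -0.02]
contact_force: [0.0, -0.0, -0.9]
opening: 0.0258
t 16.3 shift [0.01 0.   0.02] rot [ 0.03  0.01 -0.02] F [ 0.  -0.  -0.9] op 0.0258
[ 0.01341509 -0.02277753  0.02195693]
```

The bore is 6 mm over the shaft with no force, so the flats match. I'll carry on to the seat.

```bash
python3 -m creep '[[[0,0,0.15,0,0,0,-1],[0,0,0.3,0,0,0,-1],[0,0,0.45,0,0,0,-1],[0,0,0.45,0,0,0,-1]]]'
python3 -c "
from h import *
go([.5147,.0822,.084],-.02)"
python3 -m creep '[[[0,0,0.1,0,0,0,-1],[0,0,0.2,0,0,0,-1],[0,0,0.2,0,0,0,-1]]]'
python3 -c "
from h import *
go([.5147,.0822,.08],-.02);print(robot.observe()['torque'])"
```

```text
time: 16.7
tool_pos: [0.5145, 0.0823, 0.0855]
tool_rot: [3.141, 0.001, -0.02]
contact_force: [0.0, -0.1, -0.6]
opening: 0.0258
t 16.7 shift [0.02 0.01 0.15] rot [ 0.03  0.04 -0.02] F [ 0.  -0.1 -0.6] op 0.0258
time: 17.0
tool_pos: [0.5146, 0.0822, 0.0836]
tool_rot: [3.141, 0.0, -0.02]
contact_force: [-0.8, 0.2, 2.5]
opening: 0.0256
t 17.0 shift [0.01 0.   0.36] rot [ 0.03  0.02 -0.02] F [-0.8  0.2  2.5] op 0.0256
[-0.01075562  0.19324125  0.00481483]
```

Contact is at 0.084 as predicted, with about 3 N. I'll press in gently.

```bash
python3 -m creep '[[[0,0,0.05,0,0,0,-1],[0,0,0.1,0,0,0,-1],[0,0,0.15,0,0,0,-1],[0,0,0.2,0,0,0,-1],[0,0,0.2,0,0,0,-1]]]'
python3 -c "
from h import *
go([.5147,.0822,.0795],-.02)"
python3 -m creep '[[[0,0,0.05,0,0,0,-1],[0,0,0.1,0,0,0,-1],[0,0,0.15,0,0,0,-1],[0,0,0.15,0,0,0,-1]]]'
python3 -c "
from h import *
go([.5147,.0822,.0795],-.02);print(robot.observe()['torque'])"
```

```text
time: 17.5
tool_pos: [0.5146, 0.0822, 0.0818]
tool_rot: [3.141, 0.0, -0.02]
contact_force: [-0.6, 0.2, 5.7]
opening: 0.0258
t 17.5 shift [0.01 0.   0.23] rot [ 0.03  0.01 -0.02] F [-0.6  0.2  5.7] op 0.0258
time: 17.9
tool_pos: [0.5147, 0.0823, 0.0806]
tool_rot: [3.141, -0.0, -0.02]
contact_force: [-2.5, 0.7, 7.6]
opening: 0.0259
t 17.9 shift [0.   0.01 0.11] rot [ 0.03 -0.01 -0.01] F [-2.5  0.7  7.6] op 0.0259
[ 0.03197832  0.39117693 -0.00641229]
```

```bash
python3 -m creep '[[[0,0,0.04,0,0,0,-1],[0,0,0.08,0,0,0,-1],[0,0,0.12,0,0,0,-1],[0,0,0.12,0,0,0,-1],[0,0,0.12,0,0,0,-1]]]'
python3 -c "
from h import *
go([.5147,.0822,.0795],-.02)
for i in range(4):
  im=robot.read_camera('scene');s=robot.observe();print(s['contact_force'],s['tool_pos'])
cv2.imwrite('pics/scene9c.png',cv2.resize(im[140:260,190:340,::-1],None,fx=5,fy=5,interpolation=cv2.INTER_CUBIC))"
```

```text
time: 18.4
tool_pos: [0.5147, 0.0822, 0.0799]
tool_rot: [3.141, -0.0, -0.02]
contact_force: [-2.8, -0.4, 9.3]
opening: 0.0258
t 18.4 shift [0.   0.   0.04] rot [ 0.03 -0.02 -0.01] F [-2.8 -0.4  9.3] op 0.0258
[-3.48253289 -0.69907845  8.62044378] [0.51468593 0.08225423 0.07992262]
[-2.49986976 -0.25662405  8.12883889] [0.51464689 0.08225018 0.0799232 ]
[-3.02530639  0.44621997  7.85575096] [0.51468473 0.08224146 0.07995065]
[-2.29957263 -0.42765013  8.86467407] [0.51469398 0.08223825 0.07994492]
```

View pics/scene9c.png

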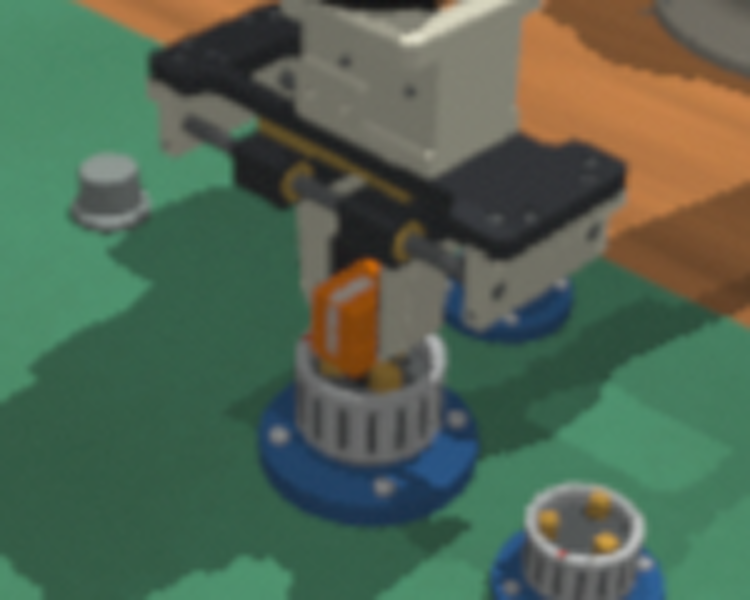

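Depth is about 4.1 mm. A little more is needed.

```bash
python3 -m creep '[[[0,0,0.03,0,0,0,-1],[0,0,0.06,0,0,0,-1],[0,0,0.06,0,0,0,-1],[0,0,0.06,0,0,0,-1],[0,0,0.06,0,0,0,-1]]]'
python3 -c "
from h import *
go([.5147,.0822,.0795],-.02)
F=[]
for i in range(8):
  robot.read_camera('wrist');s=robot.observe();F.append([*s['contact_force'],s['tool_pos'][2]*1000])
print(np.mean(F,0),np.std(F,0),s['time'])"
```

```text
time: 19.1
tool_pos: [0.5146, 0.0823, 0.0798]
tool_rot: [3.141, -0.001, -0.02]
contact_force: [-2.3, -0.0, 8.2]
opening: 0.0256
t 19.1 shift [0.01 0.   0.03] rot [ 0.03 -0.04 -0.01] F [-2.3 -0.   8.2] op 0.0256
[-2.78842767e+00  4.90950042e-02  8.11286131e+00  7.98493937e+01] [0.48680655 0.35575993 0.53452819 0.01163985] 19.5
```

Force and position agree at about 3.85 mm in, and the arm settles about 0.5 mm short of the command. I'll press about 0.7 mm more.

```bash
python3 -m creep '[[[0,0,0.05,0,0,0,-1],[0,0,0.09,0,0,0,-1],[0,0,0.12,0,0,0,-1],[0,0,0.12,0,0,0,-1],[0,0,0.12,0,0,0,-1]]]'
python3 -c "
from h import *
go([.5147,.0822,.0795],-.02)
F=[]
for i in range(8):
  robot.read_camera('wrist');s=robot.observe();F.append([*s['contact_force'],s['tool_pos'][2]*1000])
print(np.mean(F,0),np.std(F,0),s['time'])"
```

```text
time: 20.0
tool_pos: [0.5147, 0.0823, 0.0792]
tool_rot: [3.141, -0.001, -0.02]
contact_force: [-2.4, 0.9, 8.4]
opening: 0.0259
t 20.0 shift [ 0.    0.01 -0.03] rot [ 0.03 -0.06 -0.01] F [-2.4  0.9  8.4] op 0.0259
[-2.95716718 -0.34670544  9.2474676  79.26504123] [0.50141622 0.33722878 0.51490449 0.00957599] 20.4
```

The depth is now about 4.45 mm by position and 4.5 mm by force. One last look before handing in.

Run:
```python
from h import *
a=robot.read_camera("wrist")[140:300,150:350,::-1];b=robot.read_camera("scene")[170:250,210:310,::-1]
p=robot.camera_params("wrist")
h=cv2.cvtColor(np.ascontiguousarray(a),cv2.COLOR_BGR2HSV)
m=cv2.inRange(h,(0,150,100),(6,255,255))|cv2.inRange(h,(172,150,100),(180,255,255))
n,l,st,ce=cv2.connectedComponentsWithStats(m)
for s,c in zip(st[1:],ce[1:]):
    if s[4]>5: d=onz(p,c+[150,140],.055)-np.array([.5147,.0822,.055]);print(s[4],c+[150,140],np.hypot(*d[:2]),np.degrees(np.arctan2(d[1],d[0])))
cv2.imwrite("pics/last.png",np.hstack([cv2.resize(a,(500,400),interpolation=cv2.INTER_CUBIC)[:,50:450],cv2.resize(b,(500,400),interpolation=cv2.INTER_CUBIC)[:,50:450]]))
go([.5147,.0822,.0795],-.02)
```

```text
14 [302.5        214.28571429] 0.02923665513942984 -69.5282864103703
t 20.5 shift [-0.    0.01 -0.02] rot [ 0.03 -0.06 -0.  ] F [-2.5  0.   9.4] op 0.0258
```

View pics/last.png

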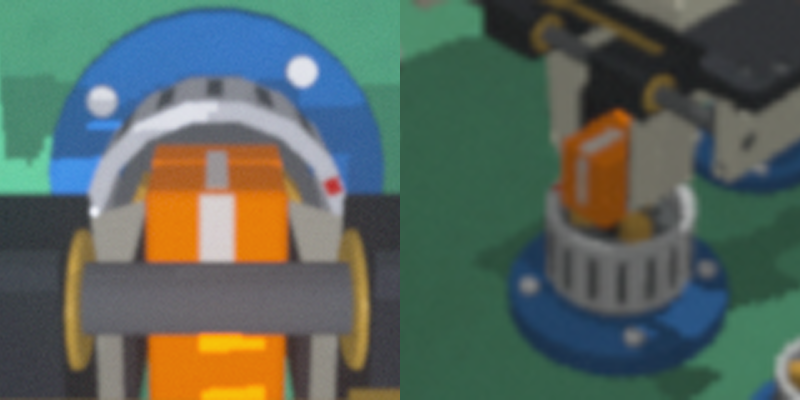

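The knob is seated and square over the shaft. The sleeve mark is at −69.5°, where it was left at the stop. I'm handing in.

```bash
python3 -c "
from cell import robot
print(robot.hand_in());s=robot.observe();print(s['time'],s['contact_force'],s['tool_pos'])"
```

```text
the job is handed in; nothing more can be done
None
the job is handed in; nothing more can be done
```

The job is handed in at about 20.5 s of the 61 s. The sleeve is at its stop, and the knob is seated, held and pressed about 4.5 mm into the switch.

- **Sleeve:** I turned it clockwise about 58–59° by its red mark, until it stood against a hard stop. On a second grip the torque rose to 2.3 N m within 2° and the pads then slipped. The mark was still at the stop angle (−69.5°) at the end. Afterwards the picture showed all three jaws against the switch. The jaws' measured travel was about 2.7 mm against the roughly 3.6 mm expected for that turn; I put this down to picture measurement error.
- **Knob:** I picked up the orange knob, turned it about 38° to match the flat, and lowered it over the shaft with no force until it seated at the predicted height.
- **Press:** I pressed in small steps to about 9.8 N. Depth came out at 4.45 mm by position and about 4.5 mm by force, out of 5 mm. The first presses settled only 3.85–4.1 mm deep, so I pressed a little further.
- **Left over:** a steady sideways force of about 3 N remained on the held knob. The other parts were not touched, though I did not check their positions again at the end.

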